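# Rack the filter plate, align the fastener and hold the sampler cover shut

## Robot

A 6-joint arm with a two-finger parallel gripper is mounted at the origin on the work surface. World frame = base frame: x ahead of the robot, y to its left, z up, the work surface at z = 0. Lengths are in m, angles in rad, forces in N, time in s.
With the tool pointing down it reaches from about 0.325 to 0.9 m from the base axis. Payload 6.1 kg.
Tool frame: the origin (TCP) lies midway between the tips of the shut fingers; the grasp point (between the pads) lies 19 mm behind it (arm.grip_depth is the distance from the TCP to the grasp point, in m); z points along the fingers, y is the line along which they close (so a half turn about z gives the same grasp; the last joint's range is limited). The gripper opens to 85 mm and grips with 20 to 120 N. Pads are 22 mm wide; open, the fingers measure 114 mm over their backs; the gripper's body (76 mm by 85 mm) begins 54 mm behind the grasp point. The pads swing forward as they close: fully open they stand 13 mm farther back than shut.
Start: joints at [1.034, 0.22, 1.526, -0, 1.395, -0.126], TCP at [0.25, 0.573, 0.231] pointing down, gripper open.
Joint ranges: [-2.98, 2.98], [-0.91, 2.08], [0.09, 2.57], [-1.24, 4.39], [0.2, 2.65], [-2.68, 2.68]. Speed limits (rad/s): [2.57, 2.57, 3.01, 3.14, 3.14, 3.14].

## Interface

Orientations are given as [roll, pitch, yaw] about the fixed x, y, z axes, in that order (R = Rz(yaw) Ry(pitch) Rx(roll)).
In Python, from rig import arm gives the robot as it stands.
- The arm moves only by the tool carry_out, never from a script. Its argument "rows" is a list of rows, each a list of 3 entries, a list of its own where there are three numbers: the turn, a rotation vector about the tool's x, y, z in units of 30 degrees (1.0 is 30 degrees), then the shift along the tool's x, y, z in units of 250 mm (1.0 is 250 mm), then the opening, from 0 (shut) to 1 (fully open). A call has 1 to 12 rows; each row is the pose to reach, as a shift and turn from the pose commanded when the call began, along the tool's axes at that moment; what a row does not reach only later rows make up. A row lasts 1/10 s, in which the tool goes at most 50 mm and 8.59 degrees, less where a joint would pass 70% of its speed; a pose out of reach is approached as far as the arm can. A call with a number of a shift or a turn outside -1 to 1 is refused whole. A call with a gripper value outside its range is refused whole. The fingers move at their own pace and stop on an object; "squeeze" is the grip in N (left out, the last holds). Time passes only in rows, so rows that repeat a pose let the fingers close. It gives the time, the measured TCP pose, the force, the opening and the grip force at its end, in the units of the state.
- arm.sense(): the state, without advancing time (a new reading comes with each control period).
- arm.camera(name): name is "scene" or "top" or "wrist"; returns the picture (420x560x3 uint8, red, green, blue); there is no depth.
- arm.camera_info(name): a dict with "fx", "fy", "cx", "cy" (pixels), "R" (3x3) and "t" (3): a world point X has camera coordinates R X + t. Camera axes: x right, y down, z forward; pixel columns grow to the right and rows downward; lengths in m; the calibration is good to about 2 mm. A picture is of the moment at which its call begins: read the wrist's pose just before it. camera_info takes no time and is no camera call; for the wrist camera it gives the pose at the moment of the call.
- arm.finish_job(): hands the job in; it is judged then, once.
Trained networks look in the newest picture that a camera, given by its name, has taken for a name from the list of things; names that differ only in an ending like _2 or _b are one class to them, and where a whole thing is asked for, a point or a joint stands for the part that bears it (a point fixed in the world has none). Each returns a list of dicts, best first, with "score" (0 to 1); they miss things now and then, are a little off and sometimes report something else, mostly with a low value. They report only what shows in the picture. A call takes as long as a camera call.
- arm.boxes_of(camera, thing): "xyz" ([x, y, z] in m, in the coordinates of the camera as it stood for that picture, good to about 4 mm: the middle of the surface that is visible of it).
- arm.masks_of(camera, thing): "mask" (420x560 bool, what is visible of it).
- arm.tip_of(camera, thing): "xyz" ([x, y, z] in m, in the coordinates of the camera as it stood for that picture, good to about 4 mm: a listed point, or the origin of a listed thing).
The state is a dict: "clock": time; "joint_pos": joint angles; "joint_velocities": joint speeds; "joint_torque": joint torques, N m; "tool_pos": TCP position; "ee_rot": TCP orientation; "wrist_force": force on the tool from outside, world axes, zero at the start; "torque": the same for the moment, N m; "opening": finger opening in m; "grip_force": force on a finger pad.
Only numpy, scipy, OpenCV 4.12 (cv2) and the standard library are available. Lean on these libraries where they do the work, as an engineer would, in place of code of your own. Each camera call takes 0.05 s, during which the arm holds its last target. There are 200 camera calls.

## Task

Put the water sampler back together for its leak test: first stand the rinsed green filter plate on edge, fully down and let go, in the free slot of the sampler's rack, the one with the orange clip. Then turn the black quarter-turn fastener on the cover clockwise, seen from above, until its red line is in line with the two red marks on the cover, and only then press the sprung cover down fully against its frame and keep it pressed: finish while still holding it down, do not let go. Leave the bottles, tape, screwdriver and the other plates where they are.

Things in the scene. Friction and masses are not known exactly. Their poses are not given: they have to be found in the camera images.
- unit: The water sampler, a white chassis fixed to the table, 200 (its x) x 360 (its y) mm, deck 60 mm high; origin at the centre of its underside, z up. Its blue slotted rack is on the +y part of the deck, its pump bay with the hinged cover on the -y part (a grey frame, top 86 mm above the table).
- plate_center (a point): Centre of the green filter plate to be racked: a loose rigid plate 90 mm long (its x), 5 mm thick (its y), 75 mm high (its z), about 70 g, same both ways round. It starts standing on edge in the slot of a fixed white rinse stand (slot floor 10 mm above the table, ridges 20 mm high, so the upper 55 mm are free); this point is half-way up, 37.5 mm above its lower edge.
- free_slot (a point): Centre of the free rack slot's floor, 60 mm above the table; axes as the sampler's. An orange clip (26 mm high) marks the slot's front end, at x -61 mm. The slot runs along x, 99 mm between end stops, 7.5 mm wide (y); its ridges are straight for 21 mm, then flare to a 17.5 mm wide mouth 28 mm up. A seated plate's centre is 37.5 mm above here. The other slots, 48 mm apart, hold like plates.
- fastener (a joint): Angle (rad) of the black quarter-turn fastener about its upright axis, from aligned: 0 when its bar and red line lie along the sampler's x axis, in line with the two red marks on the cover; it starts negative and grows as it turns clockwise seen from above. There is no stop at 0 (it can turn on to 0.6). It turns stiffly (0.04 N m) and stays where it is left. Unless it is within about 0.2 of 0 its foot strikes the frame below and the cover cannot close.
- fastener_grip (a point): Point on the fastener's axis at the height to grip: its upright black bar is 44 mm long (the direction of this point's x axis), 14 mm thick (y), 38 mm high, this point 14 mm below its top, 12 mm above the top of the bar's round foot (radius 22 mm) and 31 mm above the cover's face.
- panel (a joint): Angle (rad) of the cover, an aluminium panel 154 x 148 x 6 mm hinged along its far (+x) edge: 0 when shut flat on the frame; springs hold it open at 0.085 (front edge 13 mm proud), and it opens again when let go.
- press_pad (a point): Centre of the top of the blue round pad (radius 20 mm, 3 mm thick) near the cover's front edge, beside the fastener, 120 mm from the hinge: a place to press. Pressing there takes about 5 N at first, about 8 N when nearly shut, then it meets a hard stop, 10 mm lower.
- plate_grey_center (a point): Centre of the grey plate, loose in another rack slot (90 x 5 x 75 mm); leave alone.
- plate_white_center (a point): Centre of the white plate, loose in another rack slot (90 x 5 x 75 mm); leave alone.
- vial_a: Small glass vial with black cap, radius 20, height 65 mm, origin under it; leave alone.
- vial_b: Another such vial; leave alone.
- wash_bottle: Clear wash bottle with yellow label, radius 36, height 170 mm, origin under it; leave alone.
- tape_roll: Roll of blue tape lying flat, outer radius 45, height 24 mm, origin under it; leave alone.
- screwdriver: Screwdriver lying on the table at the back; leave alone.

How it is judged:
On the way, in this order (a step that is already met when the one before it is completed fails the run):
1. the green plate stands released in the free slot (x of plate_center in the frame of free_slot between -0.008 and 0.008 m and y of plate_center in the frame of free_slot between -0.006 and 0.006 m and z of plate_center in the frame of free_slot between 0.03 and 0.042 m and angle between plate_center's own z axis and vertical below 0.2 rad and contact force between plate and the arm below 0.1 N and contact force between plate and the fingers below 0.1 N), for 0.2 s.
2. the fastener is turned into line, the cover not yet pressed shut (value of joint fastener between -0.15 and 0.15 rad and value of joint panel above 0.03 rad), for 0.2 s.
3. the cover is held pressed down on its frame (value of joint fastener between -0.15 and 0.15 rad and value of joint panel below 0.015 rad and (contact force between panel and the fingers above 3 N or contact force between panel and the arm above 3 N)), for 0.5 s.
At the end, for the whole second after the job is handed in: The green plate stands released in the marked slot (centre within 8 mm along and 6 mm across the slot, 30 to 42 mm above its floor, tilted under 0.2 rad), the fastener is within 0.15 rad of aligned, and the cover is within 0.015 rad of shut, held down by the robot with more than 3 N (all of step 1 and all of step 3); the arm keeps its last pose, push and grip.
It fails at once if another thing on the bench is moved by more than 30 mm (distance of any of vial_a, vial_b, wash_bottle, tape_roll, screwdriver, plate_grey_center, plate_white_center from where it was at the start of the episode above 0.03 m).
It also fails if it takes over 56 s, if anything falls off the work surface, if the arm or the gripper's body presses on something with over 40 N, if the wrist force passes 120 N, or if a joint passes its speed limit or range.

## Working session

There is one attempt and no reset: what is moved stays moved. The work goes in short steps, Python scripts to look and compute and a tool call to move; the robot and the scene stay as the last step left them, time stands still between calls to the robot, and variables do not carry over. Pictures are saved under pics/ and viewed, at most 12 in all, crops included, and the job is handed in when it is done.

Besides the shell and the picture viewer there is one more tool, called after "Emit:" by a JSON object that holds its "op" and its "data", one argument or row to a line. carry_out: Moves the arm, as the interface text tells. Its arguments: {"type":"object","properties":{"rows":{"type":"array","items":{"type":"array"}},"squeeze":{"type":"number"}},"required":["rows"]}

```bash
ls; mkdir -p pics
cat > h.py <<'E'
import numpy as np, cv2
from rig import arm
from scipy.spatial.transform import Rotation as Ro
def world(cam,p,info=None):
    i=info or arm.camera_info(cam); return np.array(i["R"]).T@(np.array(p)-np.array(i["t"]))
def snap(cam,fn=None):
    im=arm.camera(cam)
    if fn: cv2.imwrite("pics/"+fn,cv2.cvtColor(im,cv2.COLOR_RGB2BGR))
    return im
def tool():
    s=arm.sense(); return np.array(s["tool_pos"]),Ro.from_euler("xyz",s["ee_rot"])
def plan(p,yaw=None):
    """shift (units) & turn (units) from present tool to TCP p, pointing down at yaw of tool y-axis line"""
    t,R=tool(); sh=R.inv().apply(np.array(p)-t)/0.25
    return np.round(sh,3)
E
python3 - <<'E'
from h import *
print(arm.sense())
for c in ("scene","top"):
    snap(c,c+"0.png")
    for n in ("plate_center","free_slot","fastener_grip","press_pad","unit","plate_grey_center","plate_white_center","vial_a","wash_bottle","tape_roll"):
        print(c,n,[(round(d["score"],2),world(c,d["xyz"]).round(4).tolist()) for d in arm.tip_of(c,n)][:3])
print(arm.sense()["clock"])
E
```

```text
pics
{'clock': 0.0, 'joint_pos': array([ 1.03388701e+00,  2.21237150e-01,  1.52760538e+00,  5.32456637e-06,
        1.39469861e+00, -1.26103012e-01]), 'joint_velocities': array([ 5.73193157e-04,  2.93990437e-05, -1.45999762e-03,  1.04145776e-03,
        8.68213097e-04,  1.36591707e-03]), 'joint_torque': array([ 3.24631219e-05, -4.96893883e+01, -3.89399743e+01, -2.79426131e-04,
        1.10544197e-02,  3.25249323e-05]), 'tool_pos': array([0.24928617, 0.57247646, 0.23019545]), 'ee_rot': array([-3.13966030e+00, -2.50257621e-04,  2.73078517e+00]), 'wrist_force': array([ 0.72762867,  0.39274013, -0.90259312]), 'torque': array([-0.02167336, -0.04217769, -0.05534203]), 'grip_force': 0.0, 'opening': 0.08536609291478899}
scene plate_center [(0.71, [0.4462, -0.3096, 0.0452])]
scene free_slot [(0.5, [0.522, -0.0337, 0.1092])]
scene fastener_grip [(0.81, [0.5548, -0.1014, 0.1299])]
scene press_pad [(0.98, [0.5211, -0.0346, 0.1068]), (0.4, [0.5597, -0.1053, 0.1315])]
scene unit [(0.74, [0.4447, -0.3133, 0.048]), (0.63, [0.5499, 0.0256, 0.0028])]
scene plate_grey_center [(0.71, [0.5419, 0.0547, 0.
[... 332 characters left out ...]
9])]
top free_slot [(0.57, [0.4003, 0.4203, 0.0027])]
top fastener_grip [(0.59, [0.5607, -0.1003, 0.1318]), (0.56, [0.4491, -0.3117, 0.0468])]
top press_pad [(0.74, [0.4505, -0.3127, 0.048]), (0.67, [0.5293, -0.035, 0.1036])]
top unit [(0.85, [0.5532, 0.0246, -0.0016]), (0.35, [0.545, 0.0525, 0.0946])]
top plate_grey_center [(0.57, [0.543, 0.0548, 0.098])]
top plate_white_center [(0.49, [0.5312, 0.1056, 0.0958]), (0.45, [0.4026, 0.4166, 0.0036])]
top vial_a [(0.66, [0.4027, 0.4177, 0.005]), (0.54, [0.5426, 0.4105, -0.0014])]
top wash_bottle [(0.84, [0.6369, -0.3728, 0.0]), (0.46, [0.5448, 0.0535, 0.0962])]
top tape_roll [(0.91, [0.2883, 0.3616, 0.0014]), (0.28, [0.5291, -0.0369, 0.102])]
1.1
```

View pics/top0.png

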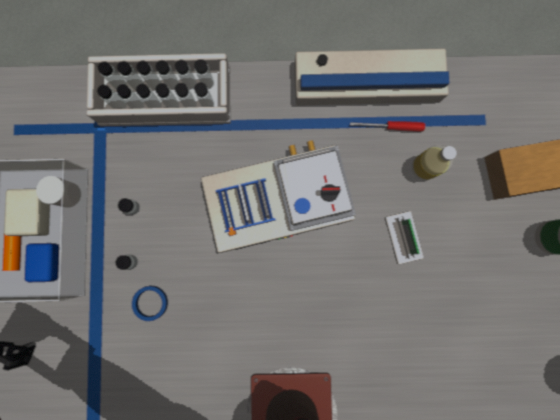

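View pics/scene0.png

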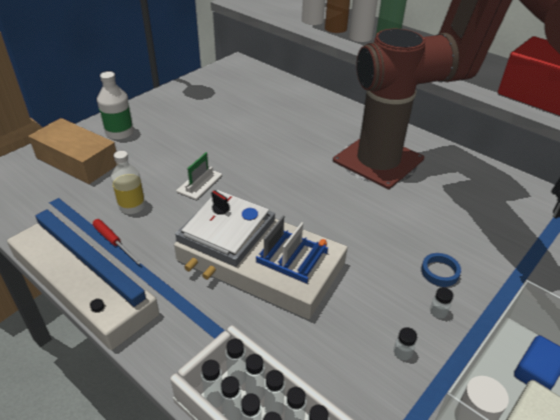

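The top view shows the rack with its free slot at about (227,212) and the orange clip at (232,232). The fastener bar at (330,190) lies across the red marks at (325,178) and (334,208). The green plate stands at about (409,237), and the unit is yawed by roughly +13°.

Run:
```python
from h import *
i=arm.camera_info("wrist"); t,R=tool()
C=-np.array(i["R"]).T@np.array(i["t"])
print("cam in tool",R.inv().apply(C-t).round(3),"view axis in tool",R.inv().apply(np.array(i["R"])[2]).round(3),i["fx"])
snap("top"); i=arm.camera_info("top"); Rm=np.array(i["R"]);C=-Rm.T@np.array(i["t"])
def ray(uv,z):
    d=Rm.T@np.array([(uv[0]-i["cx"])/i["fx"],(uv[1]-i["cy"])/i["fy"],1]); return C+d*(z-C[2])/d[2]
for n,z in (("plate_center",.085),("plate_white_center",.135),("plate_grey_center",.135),("panel",.1),("fastener",.14),("unit",.06)):
    for d in arm.masks_of("top",n)[:1]:
        m=d["mask"]; r=cv2.minAreaRect(np.argwhere(m)[:,::-1].astype(np.float32)); b=np.array([ray(p,z)[:2] for p in cv2.boxPoints(r)])
        e=np.roll(b,-1,0)-b; print(n,round(d["score"],2),m.sum(),ray(r[0],z).round(4),[(round(np.hypot(*x),4),round(np.arctan2(x[1],x[0]),3)) for x in e[:2]])
```

```text
cam in tool [ 0.072  0.    -0.143] view axis in tool [-0.284 -0.001  0.959] 330.4173592069946
plate_center 0.75 312 [ 0.4465 -0.3001  0.085 ] [(np.float64(0.0235), np.float64(-1.347)), (np.float64(0.0866), np.float64(-2.949))]
plate_white_center 0.55 27 [0.5449 0.1066 0.135 ] [(np.float64(0.0046), np.float64(-1.31)), (np.float64(0.0366), np.float64(-2.878))]
panel 0.63 3618 [ 0.5732 -0.067   0.1   ] [(np.float64(0.1508), np.float64(-1.343)), (np.float64(0.152), np.float64(-2.935))]
fastener 0.79 277 [ 0.5519 -0.0998  0.14  ] [(np.float64(0.0449), np.float64(-1.592)), (np.float64(0.0405), np.float64(3.106))]
unit 0.97 10991 [0.5625 0.0269 0.06  ] [(np.float64(0.3699), np.float64(-1.337)), (np.float64(0.2286), np.float64(-2.93))]
```

Emit:
{"op": "carry_out", "data": {
  "rows": [
    [[0,0,1],[-0.97,-0.53,-0.4],0.4],
    [[0,0,1],[-0.97,-0.53,-0.4],0.4],
    [[0,0,1],[-0.97,-0.53,-0.4],0.4],
    [[0,0,1],[-0.97,-0.53,-0.4],0.4],
    [[0,0,1],[-0.97,-0.53,-0.4],0.4],
    [[0,0,1],[-0.97,-0.53,-0.4],0.4],
    [[0,0,1],[-0.97,-0.53,-0.4],0.4]
  ],
  "squeeze": 40
}}

```text
clock: 2.15
tool_pos: [0.4228, 0.3515, 0.3343]
ee_rot: [3.137, 0.002, 2.201]
wrist_force: [-0.5, 0.1, -0.0]
opening: 0.0344
grip_force: 0.0
```

Emit:
{"op": "carry_out", "data": {
  "rows": [
    [[0,0,1],[-0.89,-0.27,0.1],0.4],
    [[0,0,1],[-0.89,-0.27,0.1],0.4],
    [[0,0,1],[-0.89,-0.27,0.1],0.4],
    [[0,0,1],[-0.89,-0.27,0.1],0.4],
    [[0,0,1],[-0.89,-0.27,0.1],0.4],
    [[0,0,1],[-0.89,-0.27,0.1],0.4]
  ]
}}

```text
clock: 2.75
tool_pos: [0.4975, 0.1325, 0.3052]
ee_rot: [-3.14, 0.001, 1.679]
wrist_force: [0.3, 0.5, 0.1]
opening: 0.0342
grip_force: 0.0
```

Run:
```python
from h import *
i=arm.camera_info("wrist"); print(tool()[0],arm.sense()["ee_rot"])
snap("wrist","w1.png")
np.savez("w1.npz",**{k:np.array(i[k]) for k in i})
for n in ("free_slot","fastener_grip","press_pad","unit","plate_grey_center","plate_white_center"):
        print(n,[(round(d["score"],2),world("wrist",d["xyz"],i).round(4).tolist()) for d in arm.tip_of("wrist",n)][:3])
```

```text
[0.49750516 0.13245977 0.30522375] [-3.14023599e+00  1.13398048e-03  1.67896815e+00]
free_slot [(0.44, [0.5253, -0.0354, 0.1054])]
fastener_grip []
press_pad [(0.95, [0.5244, -0.0344, 0.109]), (0.32, [0.7477, -0.2784, 0.0014])]
unit [(0.62, [0.5532, 0.0258, -0.0])]
plate_grey_center [(0.57, [0.5493, 0.0582, 0.1034])]
plate_white_center [(0.78, [0.5339, 0.1025, 0.0955])]
```

View pics/w1.png

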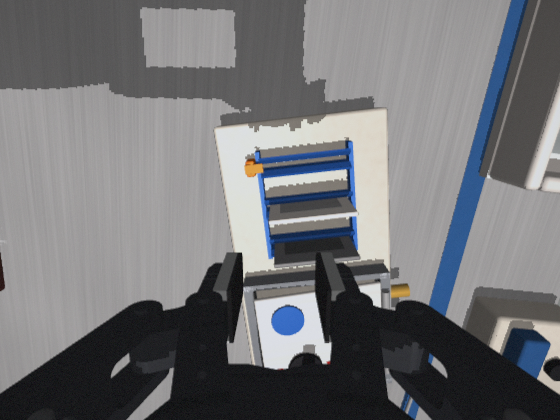

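The wrist view shows the free slot between the blue ridges from about (260,168) to (352,160), with the orange clip at (253,168). The white plate is at (313,210) and the grey one at (315,252). I'll rectify this picture to the ridge-top plane.

```bash
cat >> h.py <<'E'
def rectify(im,info,z,x0,x1,y0,y1,s):
    """top-down: col = (y1-y)*s, row=(x1-x)*s"""
    R=np.array(info["R"]);t=np.array(info["t"]);W=int((y1-y0)*s);H=int((x1-x0)*s)
    cc,rr=np.meshgrid(np.arange(W),np.arange(H)); P=np.stack([x1-rr/s,y1-cc/s,np.full(cc.shape,z)],-1)@R.T+t
    return cv2.remap(im,(info["fx"]*P[...,0]/P[...,2]+info["cx"]).astype(np.float32),(info["fy"]*P[...,1]/P[...,2]+info["cy"]).astype(np.float32),cv2.INTER_CUBIC)
E
python3 - <<'E'
from h import *
i={k:v for k,v in np.load("w1.npz").items()}
im=cv2.imread("pics/w1.png")
o=rectify(im,i,.088,.44,.62,.04,.24,4000)
o2=o.copy()
for k in range(0,200,20): cv2.line(o2,(k*4,0),(k*4,6),(0,0,255),1); cv2.putText(o2,f"{.24-k/1000:.2f}",(k*4,18),0,.4,(0,0,255))
for k in range(0,180,20): cv2.putText(o2,f"{.62-k/1000:.2f}",(0,k*4+4),0,.4,(0,0,255))
o2=cv2.resize(o2,(666,600)); cv2.imwrite("pics/r1.png",o2)
E
```

```text
(no output)
```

View pics/r1.png

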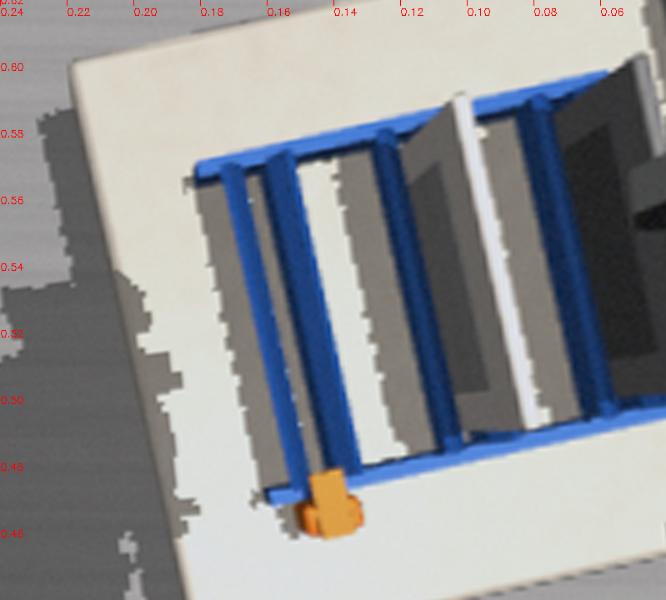

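The rectified view gives a rack yaw of about 0.207 rad and puts the free-slot centre near (0.525, 0.150). Now on to the plate.

Emit:
{"op": "carry_out", "data": {
  "rows": [
    [[0,0,1],[-0.94,-0.22,0.1],0.4],
    [[0,0,1],[-0.94,-0.22,0.1],0.4],
    [[0,0,1],[-0.94,-0.22,0.1],0.4],
    [[0,0,1],[-0.94,-0.22,0.1],0.4],
    [[0,0,1],[-0.94,-0.22,0.1],0.4],
    [[0,0,1],[-0.94,-0.22,0.1],0.4]
  ]
}}

```text
clock: 3.7
tool_pos: [0.4679, -0.1076, 0.2808]
ee_rot: [-3.141, 0.002, 1.156]
wrist_force: [0.1, 1.7, 0.5]
opening: 0.0343
grip_force: 0.0
```

Run:
```python
from h import *
p,R=tool(); print(p,arm.sense()["ee_rot"]); print(plan([.448,-.30,.26]))
i=arm.camera_info("wrist"); snap("wrist")
for n in ("plate_center","fastener_grip","press_pad"):
        print(n,[(round(d["score"],2),world("wrist",d["xyz"],i).round(4).tolist()) for d in arm.tip_of("wrist",n)][:3])
```

```text
[ 0.46791619 -0.10761843  0.28075951] [-3.14126999e+00  1.77156978e-03  1.15561856e+00]
[-0.736  0.238  0.084]
plate_center [(0.94, [0.4468, -0.3104, 0.0459])]
fastener_grip [(0.93, [0.5602, -0.0997, 0.1315])]
press_pad [(0.72, [0.5262, -0.0317, 0.1058])]
```

Emit:
{"op": "carry_out", "data": {
  "rows": [
    [[0,0,1],[-0.74,0.24,0.1],0.4],
    [[0,0,1],[-0.74,0.24,0.1],0.4],
    [[0,0,1],[-0.74,0.24,0.1],0.4],
    [[0,0,1],[-0.74,0.24,0.1],0.4],
    [[0,0,1],[-0.74,0.24,0.1],0.4]
  ]
}}

```text
clock: 4.4
tool_pos: [0.4496, -0.3005, 0.2553]
ee_rot: [-3.141, 0.002, 0.633]
wrist_force: [0.5, 1.6, 0.1]
opening: 0.0343
grip_force: 0.0
```

Run:
```python
from h import *
p,R=tool(); print(p,arm.sense()["ee_rot"])
i=arm.camera_info("wrist"); im=snap("wrist","w2.png"); np.savez("w2.npz",**{k:np.array(i[k]) for k in i})
for n in ("plate_center",):
        print(n,[(round(d["score"],2),world("wrist",d["xyz"],i).round(4).tolist()) for d in arm.tip_of("wrist",n)][:3])
o=rectify(cv2.imread("pics/w2.png"),i,.085,.38,.52,-.39,-.23,4000)
for k in range(0,160,20): cv2.putText(o,f"{-.23-k/1000:.2f}",(k*4,12),0,.4,(0,0,255))
for k in range(0,140,20): cv2.putText(o,f"{.52-k/1000:.2f}",(0,k*4+4),0,.4,(0,0,255))
cv2.imwrite("pics/r2.png",o)
```

```text
[ 0.4495704  -0.30049975  0.25530109] [-3.14145473e+00  1.51509748e-03  6.32549662e-01]
plate_center [(0.74, [0.4475, -0.3125, 0.048])]
```

View pics/r2.png

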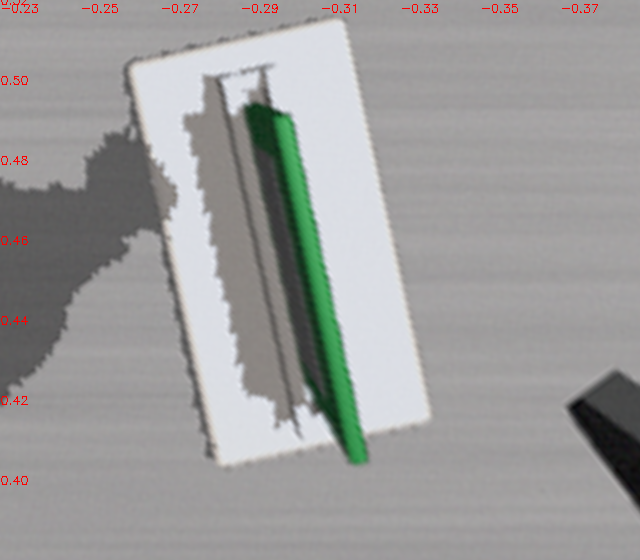

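The rectified wrist view puts the plate's top edge from (285,112) to (358,463). That gives a centre of (0.448, -0.3105) and a yaw of 0.205 rad.

Emit:
{"op": "carry_out", "data": {
  "rows": [
    [[0,0,0.816],[-0.029,0.029,0.15],0.4],
    [[0,0,0.816],[-0.029,0.029,0.3],0.4],
    [[0,0,0.816],[-0.029,0.029,0.4],0.4],
    [[0,0,0.816],[-0.029,0.029,0.4],0.4],
    [[0,0,0.816],[-0.029,0.029,0.55],0.4],
    [[0,0,0.816],[-0.029,0.029,0.7],0.4],
    [[0,0,0.816],[-0.029,0.029,0.8],0.4],
    [[0,0,0.816],[-0.029,0.029,0.83],0.4],
    [[0,0,0.816],[-0.029,0.029,0.83],0.4]
  ]
}}

```text
clock: 5.4
tool_pos: [0.4491, -0.3069, 0.0495]
ee_rot: [-3.141, -0.0, 0.213]
wrist_force: [-0.8, 0.4, 0.3]
opening: 0.0341
grip_force: 0.0
```

Emit:
{"op": "carry_out", "data": {
  "rows": [
    [[0,0,0],[0,0,0],0],
    [[0,0,0],[0,0,0],0],
    [[0,0,0],[0,0,0],0],
    [[0,0,0],[0,0,0],0],
    [[0,0,0],[0,0,0],0]
  ],
  "squeeze": 40
}}

```text
clock: 5.9
tool_pos: [0.45, -0.309, 0.0513]
ee_rot: [3.138, -0.003, 0.209]
wrist_force: [0.3, 0.6, 6.2]
opening: 0.0044
grip_force: 41.7
```

Emit:
{"op": "carry_out", "data": {
  "rows": [
    [[0,0,0],[0,0,-0.1],0],
    [[0,0,0],[0,0,-0.3],0],
    [[0,0,0],[0,0,-0.5],0],
    [[0,0,0],[0.05,-0.1,-0.7],0],
    [[0,0,0],[0.1,-0.25,-0.8],0],
    [[0,0,0],[0.2,-0.45,-0.8],0],
    [[0,0,0],[0.27,-0.65,-0.8],0],
    [[0,0,0],[0.33,-0.85,-0.8],0],
    [[0,0,0],[0.36,-0.95,-0.8],0],
    [[0,0,0],[0.36,-0.95,-0.8],0]
  ]
}}

```text
clock: 6.9
tool_pos: [0.4871, -0.0524, 0.2495]
ee_rot: [-3.14, -0.001, 0.215]
wrist_force: [0.4, -1.4, -0.7]
opening: 0.0043
grip_force: 40.5
```

Run:
```python
from h import *
p,R=tool(); s=arm.sense();print(p,s["ee_rot"],s["opening"],s["grip_force"])
print(plan([.525,.150,.235]))
```

```text
[ 0.48710963 -0.05242057  0.24954354] [-3.14036650e+00 -1.47113782e-03  2.14715497e-01] 0.004333559193859298 40.5048805475235
[ 0.321 -0.759  0.06 ]
```

Emit:
{"op": "carry_out", "data": {
  "rows": [
    [[0,0,0],[0.1,-0.2,0],0],
    [[0,0,0],[0.2,-0.4,0],0],
    [[0,0,0],[0.28,-0.6,0],0],
    [[0,0,0],[0.32,-0.76,0.06],0],
    [[0,0,0],[0.32,-0.76,0.06],0],
    [[0,0,0],[0.32,-0.76,0.06],0]
  ]
}}

```text
clock: 7.5
tool_pos: [0.5255, 0.1465, 0.2333]
ee_rot: [3.141, 0.001, 0.212]
wrist_force: [0.0, -1.1, 0.0]
opening: 0.0043
grip_force: 40.5
```

Run:
```python
from h import *
p,R=tool(); s=arm.sense();print(p,s["ee_rot"],s["opening"],s["grip_force"])
i=arm.camera_info("wrist"); snap("wrist","w3.png"); np.savez("w3.npz",**{k:np.array(i[k]) for k in i})
for n in ("plate_center","plate_white_center","free_slot","unit"):
    print(n,[(round(d["score"],2),world("wrist",d["xyz"],i).round(4).tolist()) for d in arm.tip_of("wrist",n)][:2])
def pj(P,i):
    c=np.array(i["R"])@np.array(P)+np.array(i["t"]); return np.array([i["fx"]*c[0]/c[2]+i["cx"],i["fy"]*c[1]/c[2]+i["cy"]])
c=np.array([.525,.150,.06]); a=.207; A=Ro.from_euler("z",a)
def draw(im,i,K=1):
    for y in(-8.75,8.75):
        q=[pj(c+A.apply([x/1000,y/1000,.028]),i)*K for x in(-49.5,49.5)]; cv2.line(im,*[tuple(int(v) for v in k) for k in q],(0,255,255),1)
    for x in(-49.5,49.5):
        q=[pj(c+A.apply([x/1000,y/1000,0]),i)*K for y in(-3.75,3.75)]; cv2.line(im,*[tuple(int(v) for v in k) for k in q],(0,0,255),1)
    q=pj(c+A.apply([-.061,0,.026]),i)*K; cv2.circle(im,tuple(int(v) for v in q),3,(255,0,255),-1)
i1={k:v for k,v in np.load("w1.npz").items()}
K=4; o=[]
for f,ii in(("w1",i1),("w3",i)):
    im=cv2.resize(cv2.imread(f"pics/{f}.png"),None,fx=K,fy=K,interpolation=cv2.INTER_CUBIC); draw(im,ii,K)
    u=pj(c,ii)*K; x,y=int(u[0]),int(u[1]); print(f,u/K); o.append(cv2.resize(im[max(0,y-290):y+290,max(0,x-290):x+290],(390,390)))
cv2.imwrite("pics/c3.png",np.hstack(o))
```

```text
[0.52549102 0.14652261 0.23326422] [3.14134240e+00 1.26635641e-03 2.11956828e-01] 0.004335680466858654 40.50168693065643
plate_center []
plate_white_center [(0.65, [0.5375, 0.1045, 0.0949])]
free_slot []
unit [(0.68, [0.5538, 0.0237, 0.0003])]
w1 [303.4592624  161.66975264]
w3 [274.56489205 187.77823462]
```

View pics/c3.png

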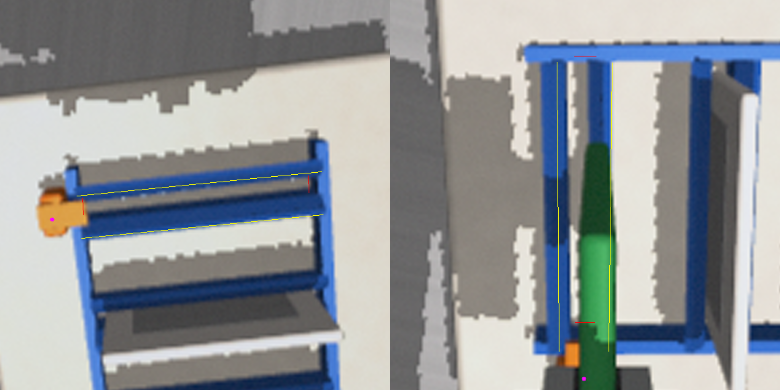

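View pics/w3.png

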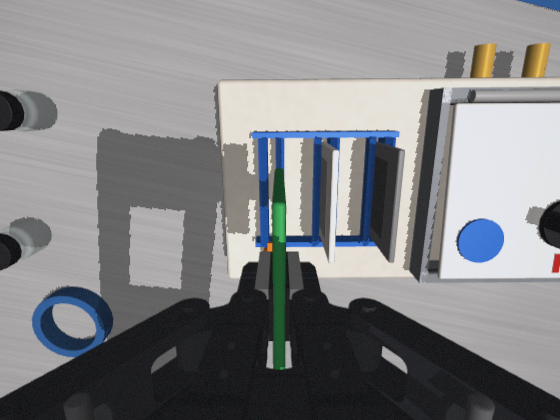

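The overlay shows the ridges about 2 mm further +y than predicted: the ridge centre is at crop column 578 against 584. The slot ends agree, and the plate is held square in the fingers. Next I'll check the plate's offset in the hand.

Run:
```python
from h import *
i={k:v for k,v in np.load("w3.npz").items()}
p,R=tool(); print(p,arm.sense()["ee_rot"])
Rm=i["R"];C=-Rm.T@i["t"]
def ray(uv,z):
    d=Rm.T@np.array([(uv[0]-i["cx"])/i["fx"],(uv[1]-i["cy"])/i["fy"],1]); return C+d*(z-C[2])/d[2]
p=np.array([.52549,.14652,.23326]); R=Ro.from_euler("xyz",[3.14134,.00127,.21196])
for uv,dz in(((280,168.5),-.0413),((280,202.7),.0337),((279,369),.0337)):
    print(R.inv().apply(ray(uv,p[2]+dz)-p).round(4))
im=cv2.imread("pics/w3.png"); g=(im[...,1].astype(int)-im[...,2]>30)&(im[...,1].astype(int)-im[...,0]>20)
for r in (175,190,205,220,250,300,340,360,366,370): 
    w=np.flatnonzero(g[r]); print(r,w.min() if len(w) else None,w.max() if len(w) else None)
print(plan([.5245,.1518,.135]))
```

```text
[0.52634471 0.14405061 0.2344073 ] [ 3.14115128e+00 -8.68870815e-04  2.06920983e-01]
[0.0414 0.001  0.0412]
[ 0.042   0.0006 -0.0338]
[-0.0273  0.0003 -0.0337]
175 275 282
190 274 284
205 272 285
220 273 285
250 273 285
300 273 284
340 273 284
360 274 284
366 274 284
370 None None
[-0.001 -0.032  0.398]
```

```bash
cat >> h.py <<'E'
def avg(n=6):
    P=[];E=[]
    for k in range(n):
        s=arm.sense(); P.append(s["tool_pos"]); e=np.array(s["ee_rot"]); e[0]%=2*np.pi; E.append(e); arm.camera("top")
    return np.mean(P,0),np.std(P,0),np.mean(E,0)
def plan2(p,yaw,n=6):
    q,sd,e=avg(n); R=Ro.from_euler("xyz",e); print("at",q.round(4),"sd",sd.round(4),"rpy",e.round(4),"clock",round(arm.sense()["clock"],2))
    want=Ro.from_euler("xyz",[np.pi,0,yaw])
    print("turn",((R.inv()*want).as_rotvec()/np.radians(30)).round(3),"shift",(R.inv().apply(np.array(p)-q)/.25).round(3))
E
python3 -c "
from h import *
plan2([.527,.1528,.15],.207,8)"
```

```text
at [0.5262 0.1447 0.2342] sd [0.0001 0.0004 0.0002] rpy [ 3.1414e+00 -6.0000e-04  2.0760e-01] clock 8.15
turn [ 0.    -0.001  0.001] shift [ 0.01  -0.031  0.337]
```

Emit:
{"op": "carry_out", "data": {
  "rows": [
    [[0,0,0],[0.01,-0.03,0.1],0],
    [[0,0,0],[0.01,-0.031,0.2],0],
    [[0,0,0],[0.01,-0.031,0.3],0],
    [[0,0,0],[0.01,-0.031,0.337],0],
    [[0,0,0],[0.01,-0.031,0.337],0],
    [[0,0,0],[0.01,-0.031,0.337],0]
  ]
}}

```text
clock: 8.75
tool_pos: [0.5274, 0.1539, 0.1506]
ee_rot: [3.141, -0.001, 0.209]
wrist_force: [0.4, -0.0, 0.4]
opening: 0.0046
grip_force: 40.5
```

Run:
```python
from h import *
plan2([.527,.1528,.1015],.207,6)
i=arm.camera_info("wrist"); snap("wrist","w4.png")
im=cv2.imread("pics/w4.png")
cv2.imwrite("pics/c4.png",cv2.resize(im[80:320,190:430],(600,600),interpolation=cv2.INTER_CUBIC))
```

```text
at [0.5277 0.1539 0.151 ] sd [0.0002 0.     0.0003] rpy [ 3.1414e+00 -2.3000e-03  2.0910e-01] clock 9.05
turn [ 0.    -0.004  0.004] shift [-0.004  0.004  0.198]
```

View pics/c4.png

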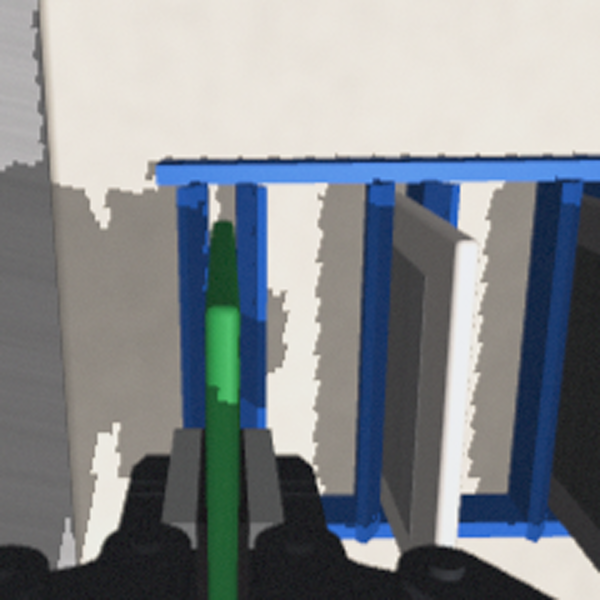

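The crop shows the plate's lower edge at (223,225), centred between the ridges at columns 192 and 251. It is aligned, so I'll lower it.

Emit:
{"op": "carry_out", "data": {
  "rows": [
    [[0,0,0],[-0.002,0.002,0.04],0],
    [[0,0,0],[-0.002,0.002,0.08],0],
    [[0,0,0],[-0.002,0.002,0.12],0],
    [[0,0,0],[-0.002,0.002,0.15],0],
    [[0,0,0],[-0.002,0.002,0.175],0],
    [[0,0,0],[-0.002,0.002,0.19],0],
    [[0,0,0],[-0.002,0.002,0.195],0],
    [[0,0,0],[-0.002,0.002,0.195],0],
    [[0,0,0],[-0.002,0.002,0.195],0]
  ]
}}

```text
clock: 10.0
tool_pos: [0.5264, 0.1532, 0.1013]
ee_rot: [3.142, -0.0, 0.209]
wrist_force: [-4.0, -0.3, 4.6]
opening: 0.0045
grip_force: 41.2
```

Emit:
{"op": "carry_out", "data": {
  "rows": [
    [[0,0,0],[0,0,0],0.25],
    [[0,0,0],[0,0,0],0.25],
    [[0,0,0],[0,0,0],0.25],
    [[0,0,0],[0,0,0],0.25]
  ]
}}

```text
clock: 10.4
tool_pos: [0.5264, 0.1532, 0.1007]
ee_rot: [-3.142, -0.0, 0.209]
wrist_force: [-0.7, 0.2, 0.4]
opening: 0.021
grip_force: 0.0
```

Run:
```python
from h import *
s=arm.sense(); print(s["opening"],s["wrist_force"])
i=arm.camera_info("scene"); im=snap("scene","s5.png")
for d in arm.tip_of("scene","plate_center")[:2]: print(d["score"],world("scene",d["xyz"]))
plan2([.527,.1528,.1015],.207,2)
i=arm.camera_info("wrist"); im=snap("wrist","w5.png")
a=cv2.imread("pics/w5.png")[80:320,190:430]; b=cv2.imread("pics/s5.png")[200:320,230:360]
cv2.imwrite("pics/c5.png",np.hstack([cv2.resize(a,(400,400),interpolation=2),cv2.resize(b,(400,400),interpolation=2)]))
```

```text
0.020999812906693803 [-0.69354968  0.23932243  0.4132187 ]
0.78 [0.51857538 0.15081774 0.09592572]
0.32 [ 7.48999514e-01 -2.79382374e-01  5.53348598e-04]
at [0.5264 0.1532 0.1007] sd [0. 0. 0.] rpy [ 3.1416 -0.      0.2091] clock 10.6
turn [ 0.    -0.     0.004] shift [ 0.002  0.002 -0.003]
```

View pics/c5.png

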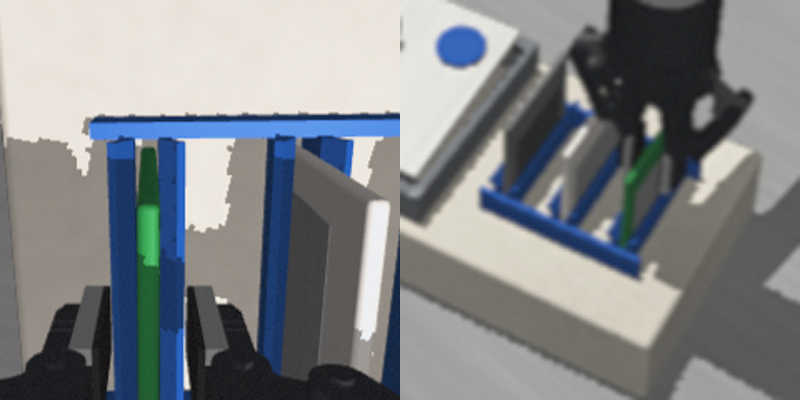

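The crops show the green plate seated between its ridges and clear of the fingers. Its measured centre height is 0.096 m. I'll retreat and head for the fastener.

Emit:
{"op": "carry_out", "data": {
  "rows": [
    [[0,0,0],[0,0,-0.1],0.25],
    [[0,0,0],[0,0,-0.25],0.25],
    [[0,0,0],[0,0,-0.4],0.25],
    [[0,0,0],[0,0,-0.6],0.25],
    [[0,0,-0.28],[-0.05,0.2,-0.6],0.35],
    [[0,0,-0.56],[-0.1,0.4,-0.6],0.4],
    [[0,0,-0.84],[-0.15,0.6,-0.6],0.4],
    [[0,0,-1],[-0.2,0.77,-0.6],0.4],
    [[0,0,-1],[-0.2,0.77,-0.6],0.4]
  ]
}}

```text
clock: 11.55
tool_pos: [0.517, -0.0496, 0.2509]
ee_rot: [3.14, 0.001, 0.732]
wrist_force: [0.6, 0.4, 0.4]
opening: 0.0343
grip_force: 0.0
```

Run:
```python
from h import *
i=arm.camera_info("wrist"); im=snap("wrist","w6.png"); np.savez("w6.npz",**{k:np.array(i[k]) for k in i})
for n in ("fastener_grip","press_pad"):
    print(n,[(round(d["score"],2),world("wrist",d["xyz"],i).round(4).tolist()) for d in arm.tip_of("wrist",n)][:2])
for d in arm.masks_of("wrist","fastener")[:1]:
    m=d["mask"]; print("mask",d["score"],m.sum(),np.argwhere(m).mean(0))
o=rectify(cv2.imread("pics/w6.png"),i,.145,.48,.64,-.16,0.0,4000)
for k in range(0,160,20): cv2.putText(o,f"{-k/1000:.2f}",(k*4,12),0,.4,(0,0,255)); cv2.putText(o,f"{.64-k/1000:.2f}",(0,k*4+4),0,.4,(0,0,255))
cv2.imwrite("pics/r6.png",cv2.resize(o,(600,600)))
plan2([.559,-.1004,.25],1.5,4)
```

```text
fastener_grip [(0.71, [0.56, -0.1, 0.1334])]
press_pad [(0.7, [0.5252, -0.0322, 0.1076])]
mask 0.77 2277 [203.79534475 354.90338164]
at [ 0.5175 -0.0443  0.2507] sd [0.     0.0003 0.    ] rpy [ 3.1421e+00 -4.0000e-04  7.3270e-01] clock 11.95
turn [-1.000e-03 -1.000e-03 -1.465e+00] shift [-0.027  0.278  0.003]
```

View pics/r6.png

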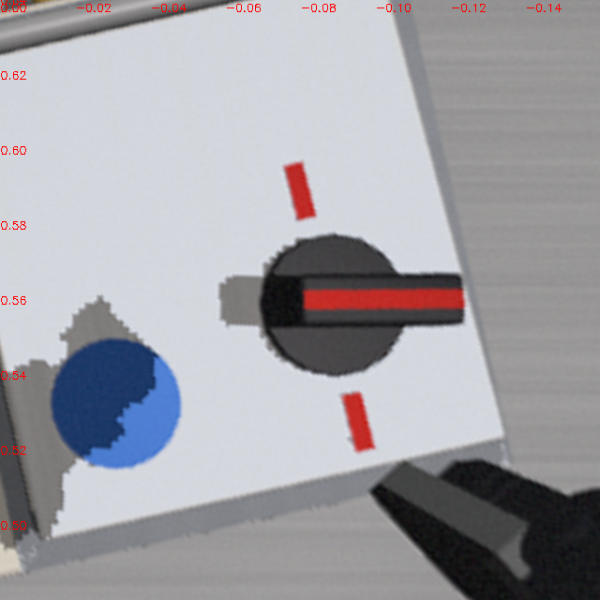

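The rectified view shows the bar and its red line from (303,299) to (463,299), so it lies along world y at about 1.57 rad. The marks and unit lie near 0.21 to 0.25 rad, so it needs about 77° of clockwise turn. The bar's centre is about (0.560, -0.101).

Emit:
{"op": "carry_out", "data": {
  "rows": [
    [[0,0,-0.28],[-0.01,0.1,0],0.4],
    [[0,0,-0.56],[-0.02,0.2,0.05],0.4],
    [[0,0,-0.84],[-0.026,0.282,0.1],0.4],
    [[0,0,-1],[-0.026,0.282,0.15],0.4],
    [[0,0,-1],[-0.026,0.282,0.15],0.4]
  ]
}}

```text
clock: 12.45
tool_pos: [0.5588, -0.1012, 0.2109]
ee_rot: [-3.137, -0.0, 1.258]
wrist_force: [-0.1, 0.2, -0.3]
opening: 0.0342
grip_force: 0.0
```

Emit:
{"op": "carry_out", "data": {
  "rows": [
    [[0,0,-0.28],[0,0,0],0.4],
    [[0,0,-0.5],[0,0,0],0.4],
    [[0,0,-0.6],[0,0,0],0.4],
    [[0,0,-0.6],[0,0,0],0.4],
    [[0,0,-0.6],[0,0,0],0.4]
  ]
}}

```text
clock: 12.95
tool_pos: [0.5599, -0.1015, 0.2139]
ee_rot: [3.141, 0.0, 1.569]
wrist_force: [-0.0, -0.3, 0.1]
opening: 0.034
grip_force: 0.0
```

```bash
python3 -c "
from h import *
plan2([.560,-.101,.1225],1.571,4)"
```

```text
at [ 0.5599 -0.1017  0.2137] sd [0.0001 0.0002 0.0001] rpy [3.1411e+00 1.0000e-04 1.5690e+00] clock 13.15
turn [ 0.001  0.    -0.004] shift [0.003 0.    0.365]
```

Emit:
{"op": "carry_out", "data": {
  "rows": [
    [[0,0,0],[0.003,0,0.1],0.4],
    [[0,0,0],[0.003,0,0.2],0.4],
    [[0,0,0],[0.003,0,0.3],0.4],
    [[0,0,0],[0.003,0,0.35],0.4],
    [[0,0,0],[0.003,0,0.365],0.4],
    [[0,0,0],[0.003,0,0.365],0.4],
    [[0,0,0],[0.003,0,0.365],0.4]
  ]
}}

```text
clock: 13.85
tool_pos: [0.5607, -0.1018, 0.1235]
ee_rot: [3.14, 0.001, 1.57]
wrist_force: [-0.6, -0.4, 0.2]
opening: 0.0343
grip_force: 0.0
```

Emit:
{"op": "carry_out", "data": {
  "rows": [
    [[0,0,0],[0,0,0],0],
    [[0,0,0],[0,0,0],0],
    [[0,0,0],[0,0,0],0],
    [[0,0,0],[0,0,0],0],
    [[0,0,0],[0,0,0],0]
  ],
  "squeeze": 40
}}

```text
clock: 14.35
tool_pos: [0.5587, -0.1018, 0.1229]
ee_rot: [-3.139, 0.001, 1.571]
wrist_force: [-4.6, -0.2, 4.5]
opening: 0.014
grip_force: 39.4
```

Emit:
{"op": "carry_out", "data": {
  "rows": [
    [[0,0,0.2],[0,0,0],0],
    [[0,0,0.4],[0,0,0],0],
    [[0,0,0.6],[0,0,0],0],
    [[0,0,0.8],[0,0,0],0],
    [[0,0,0.95],[0,0,0],0],
    [[0,0,0.95],[0,0,0],0]
  ]
}}

```text
clock: 14.95
tool_pos: [0.5586, -0.1019, 0.1228]
ee_rot: [-3.14, 0.002, 1.071]
wrist_force: [-5.9, -1.3, 3.5]
opening: 0.0138
grip_force: 38.7
```

Emit:
{"op": "carry_out", "data": {
  "rows": [
    [[0,0,0.2],[0,0,0],0],
    [[0,0,0.4],[0,0,0],0],
    [[0,0,0.6],[0,0,0],0],
    [[0,0,0.8],[0,0,0],0],
    [[0,0,0.95],[0,0,0],0],
    [[0,0,0.95],[0,0,0],0]
  ]
}}

```text
clock: 15.55
tool_pos: [0.5587, -0.1016, 0.1228]
ee_rot: [-3.14, 0.002, 0.574]
wrist_force: [-5.0, -0.8, 4.7]
opening: 0.0132
grip_force: 38.9
```

Emit:
{"op": "carry_out", "data": {
  "rows": [
    [[0,0,0.2],[0,0,0],0],
    [[0,0,0.4],[0,0,0],0],
    [[0,0,0.6],[0,0,0],0],
    [[0,0,0.69],[0,0,0],0],
    [[0,0,0.69],[0,0,0],0],
    [[0,0,0.69],[0,0,0],0]
  ]
}}

```text
clock: 16.15
tool_pos: [0.5589, -0.1018, 0.1229]
ee_rot: [3.141, 0.002, 0.215]
wrist_force: [-6.1, -0.5, 4.0]
opening: 0.0129
grip_force: 39.0
```

Turned to 0.215. I'll release, rise and check it against the marks.

Emit:
{"op": "carry_out", "data": {
  "rows": [
    [[0,0,0],[0,0,0],0.4],
    [[0,0,0],[0,0,0],0.4],
    [[0,0,0],[0,0,0],0.4],
    [[0,0,0],[0,0,-0.1],0.4],
    [[0,0,0],[0,0,-0.25],0.4],
    [[0,0,0],[0,0,-0.4],0.4],
    [[0,0,0],[-0.2,0,-0.5],0.4],
    [[0,0,0],[-0.3,0,-0.5],0.4],
    [[0,0,0],[-0.3,0,-0.5],0.4]
  ]
}}

```text
clock: 17.05
tool_pos: [0.4848, -0.1181, 0.2484]
ee_rot: [3.14, -0.001, 0.213]
wrist_force: [0.1, -0.2, 0.4]
opening: 0.0342
grip_force: 0.0
```

Run:
```python
from h import *
i=arm.camera_info("wrist"); im=snap("wrist","w7.png"); print(tool()[0])
for n in ("fastener_grip","press_pad"):
    print(n,[(round(d["score"],2),world("wrist",d["xyz"],i).round(4).tolist()) for d in arm.tip_of("wrist",n)][:2])
o=rectify(cv2.imread("pics/w7.png"),i,.11,.48,.64,-.16,0.0,4000)
h=cv2.cvtColor(o,cv2.COLOR_BGR2HSV); m=((h[...,0]<8)|(h[...,0]>172))&(h[...,1]>150)&(h[...,2]>80)
n,l,st,ce=cv2.connectedComponentsWithStats(m.astype(np.uint8))
for k in range(1,n):
    if st[k,4]>60:
        v=cv2.fitLine(np.argwhere(l==k).astype(np.float32)[:,::-1],cv2.DIST_L2,0,.01,.01).ravel(); print(st[k],ce[k].round(1),"yaw",round(np.arctan(v[0]/v[1]),3))
cv2.imwrite("pics/r7.png",cv2.resize(o,(560,560)))
plan2([.525,-.033,.2],.2,4)
```

```text
[ 0.48600102 -0.11782249  0.24796384]
fastener_grip [(0.68, [0.5581, -0.0985, 0.1319])]
press_pad [(0.68, [0.5234, -0.0369, 0.1079]), (0.16, [0.5515, 0.0235, -0.0016])]
[ 364  163   74  251 5703] [400.9 291. ] yaw 0.214
[ 426  441   34   68 1317] [442.3 474.8] yaw 0.226
at [ 0.487  -0.1173  0.2469] sd [0.     0.0001 0.0002] rpy [ 3.1417e+00 -2.0000e-04  2.1450e-01] clock 17.4
turn [-0.    -0.     0.028] shift [ 0.22  -0.297  0.188]
```

View pics/r7.png

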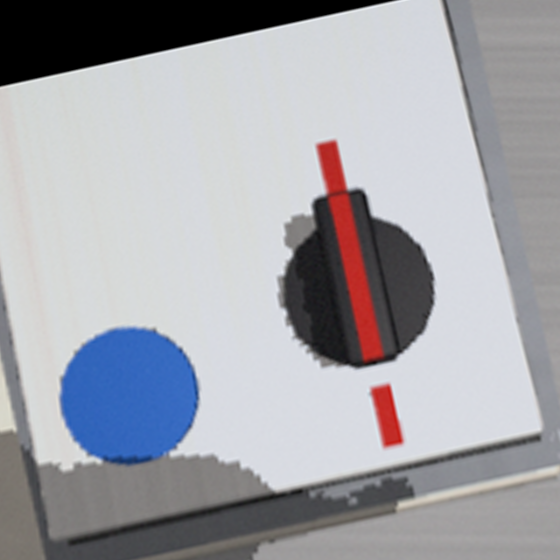

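The fastener's red line, yaw 0.214, lines up with the marks, and the cover is still open. The blue pad is at about (128,395) in this view. Now I'll shut the fingers and move over the pad.

Emit:
{"op": "carry_out", "data": {
  "rows": [
    [[0,0,0],[0.1,-0.12,0],0],
    [[0,0,0],[0.2,-0.25,0.1],0],
    [[0,0,0],[0.219,-0.291,0.2],0],
    [[0,0,0],[0.219,-0.291,0.35],0],
    [[0,0,0],[0.219,-0.291,0.45],0],
    [[0,0,0],[0.219,-0.291,0.488],0],
    [[0,0,0],[0.219,-0.291,0.488],0],
    [[0,0,0],[0.219,-0.291,0.488],0]
  ]
}}

```text
clock: 18.2
tool_pos: [0.5254, -0.0349, 0.1261]
ee_rot: [3.141, -0.001, 0.214]
wrist_force: [0.2, 0.8, 0.7]
opening: 0.0003
grip_force: 0.0
```

```bash
python3 -c "
from h import *
plan2([.5245,-.0345,.095],.2145,3); print(arm.sense()['wrist_force'],arm.sense()['opening'])"
```

```text
at [ 0.5257 -0.035   0.1266] sd [0.0002 0.0001 0.0003] rpy [ 3.1406e+00 -2.2000e-03  2.1420e-01] clock 18.35
turn [ 0.002 -0.004 -0.   ] shift [-0.005 -0.003  0.126]
[1.23040152 0.55144332 0.37891937] 4.151956745383036e-05
```

Emit:
{"op": "carry_out", "data": {
  "rows": [
    [[0,0,0],[0,0,0.03],0],
    [[0,0,0],[0,0,0.06],0],
    [[0,0,0],[0,0,0.08],0],
    [[0,0,0],[0,0,0.1],0],
    [[0,0,0],[0,0,0.115],0],
    [[0,0,0],[0,0,0.126],0],
    [[0,0,0],[0,0,0.126],0],
    [[0,0,0],[0,0,0.126],0]
  ]
}}

```text
clock: 19.15
tool_pos: [0.5231, -0.035, 0.0948]
ee_rot: [-3.141, 0.004, 0.215]
wrist_force: [-12.2, 0.1, 18.0]
opening: -0.0003
grip_force: 9.1
```

Emit:
{"op": "carry_out", "data": {
  "rows": [
    [[0,0,0],[0,0,0.004],0],
    [[0,0,0],[0,0,0.006],0],
    [[0,0,0],[0,0,0.006],0],
    [[0,0,0],[0,0,0.006],0],
    [[0,0,0],[0,0,0.006],0],
    [[0,0,0],[0,0,0.006],0],
    [[0,0,0],[0,0,0.006],0]
  ]
}}

```text
clock: 19.85
tool_pos: [0.5231, -0.035, 0.0945]
ee_rot: [-3.141, 0.004, 0.215]
wrist_force: [-16.0, 0.9, 27.9]
opening: -0.0002
grip_force: 13.8
```

Run:
```python
from h import *
snap("scene","s8.png"); i=arm.camera_info("scene")
for n in ("plate_center","fastener_grip","plate_grey_center","plate_white_center"):
    print(n,[(round(d["score"],2),world("scene",d["xyz"],i).round(4).tolist()) for d in arm.tip_of("scene",n)][:2])
b=cv2.imread("pics/s8.png")[170:320,160:360]; cv2.imwrite("pics/c8.png",cv2.resize(b,(800,600),interpolation=2))
s=arm.sense(); print(s["clock"],s["wrist_force"],s["tool_pos"])
```

```text
plate_center [(0.66, [0.5212, 0.1487, 0.098]), (0.29, [0.5487, 0.027, 0.006])]
fastener_grip [(0.66, [0.287, 0.3629, 0.0043]), (0.63, [0.5583, -0.1023, 0.1218])]
plate_grey_center [(0.6, [0.546, 0.0576, 0.1042])]
plate_white_center [(0.86, [0.5363, 0.1052, 0.0974]), (0.59, [0.5446, 0.059, 0.1028])]
20.1 [-17.72163957   0.59564247  28.07164987] [ 0.52313977 -0.03501012  0.09454286]
```

View pics/c8.png

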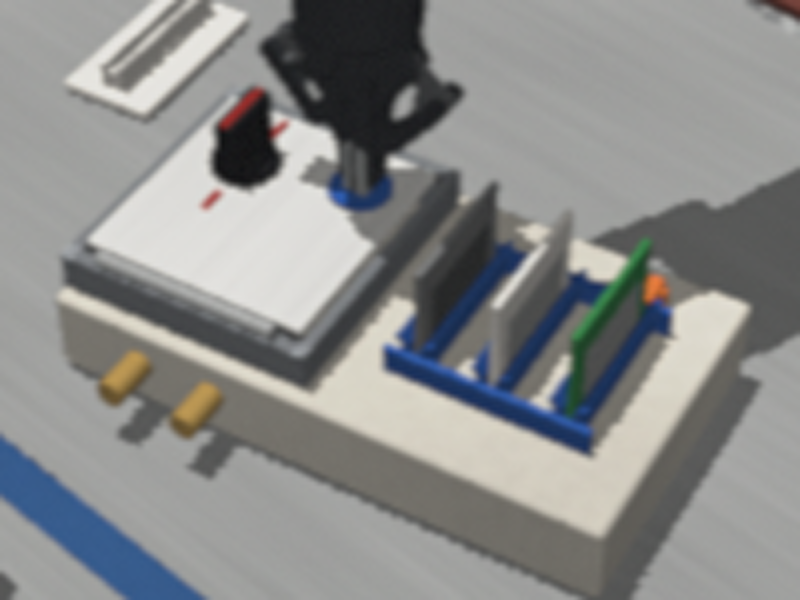

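The cover is flat under 28 N against a hard stop: 10 N more moved it only 0.3 mm. The fastener is in line with the marks, and the green plate stands seated in the clip slot. Handing in.

```bash
python3 -c "
from rig import arm
print(arm.finish_job())"
```

```text
the job is handed in; nothing more can be done
None
```

I handed the job in at about 20 s of the 56 s allowed, with the green plate standing released in the clip slot, the fastener in line with its red marks, and the cover still pressed shut with about 28 N; the judge's result was not reported back to me.

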